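# Unstack the fixture parts and set up the welding jig

## Robot

A 6-joint arm with a two-finger parallel gripper is mounted at the origin on the work surface. World frame = base frame: x ahead of the robot, y to its left, z up, the work surface at z = 0. Lengths are in mm, angles in degrees, forces in N, time in s.
With the tool pointing down it reaches from about 350 to 850 mm from the base axis. Payload 8.1 kg.
Tool frame: the origin (TCP) lies midway between the tips of the shut fingers; the grasp point (between the pads) lies 19 mm behind it (r.grasp_offset is the distance from the TCP to the grasp point, in mm); z points along the fingers, x is the direction in which the jaws open and shut, and the axes are right-handed (so a half turn about z gives the same grasp; the last joint's range is limited). The gripper opens to 85 mm and grips with 20 to 120 N. Pads are 22 mm wide; open, the fingers measure 114 mm over their backs; the gripper's body (76 mm by 85 mm) begins 54 mm behind the grasp point. The pads swing forward as they close: fully open they stand 13 mm farther back than shut.
Start: joints at [-75.883, 7.471, 85.268, -0, 87.261, -4.893], TCP at [195.467, -567.272, 231.292] pointing down, gripper open.
Joint ranges: [-169.43, 169.43], [-51.17, 129.36], [1.28, 143.12], [-76.62, 256.62], [0, 156.53], [-152.29, 152.29]. Speed limits (degrees/s): [136.94, 136.94, 159.86, 180, 180, 180].

## Interface

Orientations are given as [roll, pitch, yaw] about the fixed x, y, z axes, in that order (R = Rz(yaw) Ry(pitch) Rx(roll)).
In Python, from bench import r, optics, hand_in gives the robot as it stands.
- The arm moves only by the shell command python3 -m pendant 'ROWS' [FORCE]. ROWS is JSON, a list of rows, each a list of 5 numbers: the opening, from 0 (shut) to 1 (fully open), then the shift along the tool's x, y, z in mm, then the turn about the tool's z in degrees. A call has 1 to 10 rows; each row shifts and turns the commanded pose from where the row before left it, along the tool's axes as they then stand; what a row does not reach is not made up. A row lasts 1/10 s, in which the tool goes at most 50 mm and 8.59 degrees, less where a joint would pass 70% of its speed; a pose out of reach is approached as far as the arm can. A call with a gripper value outside its range is refused whole. The fingers move at their own pace and stop on an object; FORCE is the grip in N (left out, the last holds). Time passes only in rows, so rows that do not move let the fingers close. It gives the time, the measured TCP pose, the force and the opening at its end, in the units of the state.
- r.sense(): the state, without advancing time (a new reading comes with each control period).
- optics.snapshot(name): name is "scene" or "top" or "wrist"; returns (picture, depth): 420x560x3 uint8, blue, green, red; 420x560 float32, mm along the optical axis (not along the pixel's ray), 0 where there is no reading.
- optics.camera_params(name): a dict with "camera_matrix" (3x3 intrinsics, pixels), "k1" (the pictures are not rectified: a ray, as slopes to the right and down, at radius r is drawn at 1 + k1 r^2 times it, then the intrinsics apply), "eye" and "orientation" of the camera in the world. Camera axes: x right, y down, z forward; pixel columns grow to the right and rows downward; lengths in mm; the calibration is good to about 2 mm. A picture is of the moment at which its call begins: read the wrist's pose just before it. camera_params takes no time and is no camera call; for the wrist camera it gives the pose at the moment of the call.
- hand_in(): hands the job in, once; it reports no verdict.
Trained networks look in the newest picture that a camera, given by its name, has taken for a name from the list of things; names that differ only in an ending like _2 or _b are one class to them, and where a whole thing is asked for, a point or a joint stands for the part that bears it (a point fixed in the world has none). Each returns a list of dicts, best first, with "score" (0 to 1); they miss things now and then, are a little off and sometimes report something else, mostly with a low value. They report only what shows in the picture. A call takes as long as a camera call. They do not tell look-alikes from the thing itself.
- optics.search_frame(camera, query): "at" ([x, y, z] in mm, in world coordinates, good to about 4 mm: the middle of the surface that is visible of it).
The state is a dict: "time": time; "joint_pos": joint angles; "qd": joint speeds; "joint_efforts": joint torques, N m; "tool_pos": TCP position; "tcp_rot": TCP orientation; "ft_force": force on the tool from outside, world axes, zero at the start; "wrist_torque": the same for the moment, N m; "finger_gap": finger opening in mm.
Only numpy, scipy, OpenCV 4.12 (cv2) and the standard library are available. Lean on these libraries where they do the work, as an engineer would, in place of code of your own. Each camera call takes 0.05 s, during which the arm holds its last target. There are 200 camera calls.

## Task

Take the two stacks of fixture parts apart and set up the jig: stand the blue riser on the blue pad, the orange block on the orange pad and the green round spacer on the green pad, each centred, and the riser and block lined up with the long side of their pads. Press the dark V-rest onto the two studs of the blue riser, fully home so that no gap is left, on its blue pad. Keep all four parts upright all the time, leave the magnet, spray can and hammer where they are, and let go of everything at the end.

Things in the scene. Friction and masses are not known exactly. Their poses are not given: they have to be found in the camera images.
- riser: Blue riser: box 70 x 40 x 45 mm (x, y, z) with two upright steel studs on top at x = +-20 mm, y = 0, 14 mm in diameter, 12 mm tall, the upper half tapering to 8 mm. Origin: centre of the underside; z up, x along the length. Loose, about 0.35 kg. Starts on top of one stack, flat on the orange block or the green spacer.
- vrest: V-rest: dark steel box 70 x 44 x 34 mm (x, y, z), two brass plates in a V on top, 58 mm tall in all. Two square sockets 18 mm wide, 16 mm deep in its underside at x = +-20 mm, y = 0 slip freely over the riser's studs, either way round; home, its underside lies on the riser's top. Origin: centre of the underside; z up, x along the length. Loose, 0.35 kg. Starts on top of the other stack.
- block: Orange block: plain box 92 x 60 x 40 mm (x, y, z), two dark round bores in each of its long sides. Origin: centre of the underside; z up, x along the length. Loose, about 0.45 kg. Starts on the bench under the riser or the V-rest.
- puck: Green round spacer: upright cylinder 66 mm in diameter, 40 mm tall, with a steel band around its middle. Origin: centre of the underside; z up. Loose, about 0.35 kg. Starts on the bench under the riser or the V-rest.
- pad_blue: Blue pad fixed to the bench: flat rectangle 94 x 64 mm (x, y), 4 mm thick. Origin: centre of its underside (on the bench), top 4 mm above it; x along the long side.
- pad_orange: Orange pad fixed to the bench: flat rectangle 116 x 84 mm (x, y), 4 mm thick. Origin: centre of its underside (on the bench), top 4 mm above it; x along the long side.
- pad_green: Green pad fixed to the bench: flat disc 92 mm in diameter, 4 mm thick. Origin: centre of its underside (on the bench), top 4 mm above it.
- magnet: Bystander: red L-shaped welding magnet, about 50 x 50 mm, 25 mm tall, loose on the bench. Origin on the underside near the corner of the L. Leave alone.
- spray: Bystander: yellow spray can with a paper band, 64 mm in diameter, 160 mm tall, standing on the bench to the robot's left. Origin: centre of the underside. Leave alone.
- hammer: Bystander: hammer lying on the bench to the right of the pads and stacks (seen from the robot), pointing away from the robot. Origin on its underside. Leave alone.
Mind the look-alikes: they are no part of the job. There is more than one size of the riser; the job needs the larger. There is more than one size of the puck; the job needs the larger.

How it is judged (in metres and radians):
At the end, for the whole second after the job is handed in: Riser, block and spacer rest on the pad of their colour (12 mm of its centre; riser and block within 10 degrees of its long side); the V-rest is fully home on the riser (3 mm in height, 6 mm, 10 degrees); all four upright within 3 degrees, released and at rest (horizontal distance between riser and pad_blue below 0.012 m and z of riser in the frame of pad_blue between 0.001 and 0.007 m and angle between the x axis of riser and the x axis of pad_blue, either way round below 0.17 rad and horizontal distance between block and pad_orange below 0.012 m and z of block in the frame of pad_orange between 0.001 and 0.007 m and angle between the x axis of block and the x axis of pad_orange, either way round below 0.17 rad and horizontal distance between puck and pad_green below 0.012 m and z of puck in the frame of pad_green between 0.001 and 0.007 m and horizontal distance between vrest and riser below 0.006 m and angle between the x axis of vrest and the x axis of riser, either way round below 0.17 rad and z of vrest in the frame of riser between 0.042 and 0.048 m and angle between each of riser, vrest, block, puck's own z axis and vertical below 0.06 rad and linear speed of each of riser, vrest, block, puck below 0.02 m/s and angular speed of each of riser, vrest, block, puck below 0.2 rad/s); the robot touches nothing.
It fails at once if a bystander (magnet, spray can, hammer) is moved by more than 25 mm (distance of any of magnet, spray, hammer from where it was at the start of the episode above 0.025 m).
It fails at once if one of the four parts is tipped by more than 35 degrees (angle between any of riser, vrest, block, puck's own z axis and vertical above 0.61 rad).
It also fails if it takes over 136 s, if anything falls off the work surface, if the arm or the gripper's body presses on something with over 40 N, if the wrist force passes 120 N, or if a joint passes its speed limit or range.

## Working session

There is one attempt and no reset: what is moved stays moved. The work goes in short steps, Python scripts to look and compute and a shell command to move; the robot and the scene stay as the last step left them, time stands still between calls to the robot, and variables do not carry over. Pictures are saved under pics/ and viewed, about 12 in all and at most 16, crops included, and the job is handed in when it is done.

```bash
mkdir -p pics
cat > h.py <<'E'
import numpy as np, cv2
from bench import r, optics, hand_in
from scipy.spatial.transform import Rotation as R
def cam(n):
    p=optics.camera_params(n); return p
def rot(o):
    o=np.array(o,float)
    return o if o.shape==(3,3) else R.from_euler('xyz',o,degrees=True).as_matrix()
def cloud(n):
    p=cam(n); im,d=optics.snapshot(n)
    K=np.array(p['camera_matrix'],float); h,w=d.shape
    u,v=np.meshgrid(np.arange(w),np.arange(h))
    xd=(u-K[0,2])/K[0,0]; yd=(v-K[1,2])/K[1,1]; x,y=xd.copy(),yd.copy()
    for _ in range(8):
        s=1+p['k1']*(x*x+y*y); x,y=xd/s,yd/s
    P=np.stack([x*d,y*d,d],-1)@rot(p['orientation']).T+np.array(p['eye'])
    P[d<=0]=np.nan
    return im,d,P
E
python3 - <<'E'
from h import *
print(r.sense())
for n in('scene','top','wrist'): print(n,cam(n))
for n in('scene','top'):
    im,d,P=cloud(n); cv2.imwrite(f'pics/{n}0.png',im); np.save(f'{n}0.npy',P)
    for q in ['riser','vrest','block','puck','pad_blue','pad_orange','pad_green','magnet','spray','hammer']:
        print(n,q,[(np.round(o['at']).tolist(),round(o['score'],2)) for o in optics.search_frame(n,q)])
E
```

```text
{'time': 0.0, 'joint_pos': array([-7.58811884e+01,  7.51642359e+00,  8.53299149e+01,  2.60848872e-04,
        8.72613690e+01, -4.89288716e+00]), 'qd': array([ 0.03528426, -0.08858111,  0.06717368,  0.01469789,  0.0054594 ,
       -0.00079298]), 'joint_efforts': array([ 1.30685035e-03, -5.69403291e+01, -5.00544906e+01,  3.93476398e-06,
        1.47575751e-02,  5.59764075e-06]), 'tool_pos': array([ 195.34534907, -566.72302975,  230.22462673]), 'tcp_rot': array([-1.79990554e+02,  1.07292771e-01, -7.09883051e+01]), 'ft_force': array([ 0.25533392, -0.92052631,  0.13388349]), 'wrist_torque': array([ 0.01814643, -0.01428262,  0.01295552]), 'finger_gap': 85.2062340116133}
scene {'camera_matrix': array([[472.96051269,   0.        , 274.50380626],
       [  0.        , 472.96051269, 209.29211624],
       [  0.        ,   0.        ,   1.        ]]), 'k1': -0.021788460335186815, 'eye': array([1154.75483799,  -38.80833706,  972.46334978]), 'orientation': array([-148.58915394,    0.79731177,   83.78411699])}
top {'camera_matrix': array([[439.80897962,   0.        , 279.37685513],
       [  0.    
[... 934 characters left out ...]
2.0, -220.0, 6.0], 0.66)]
scene magnet [([652.0, -221.0, 7.0], 0.72), ([438.0, 15.0, 21.0], 0.52)]
scene spray [([606.0, -395.0, 26.0], 0.63), ([582.0, 426.0, 120.0], 0.56)]
scene hammer []
top riser [([644.0, 1.0, 89.0], 0.86), ([745.0, -30.0, 33.0], 0.73)]
top vrest [([480.0, -181.0, 79.0], 0.95), ([646.0, 218.0, -0.0], 0.33)]
top block [([476.0, -159.0, 39.0], 0.53)]
top puck [([541.0, 29.0, 33.0], 0.77), ([643.0, 17.0, 42.0], 0.67)]
top pad_blue [([474.0, 184.0, 8.0], 0.92)]
top pad_orange [([645.0, 221.0, -0.0], 0.91)]
top pad_green [([641.0, -224.0, 0.0], 0.85)]
top magnet [([439.0, 14.0, 26.0], 0.44)]
top spray [([554.0, 423.0, 154.0], 0.82)]
top hammer [([568.0, -394.0, 27.0], 0.89)]
```

View pics/top0.png

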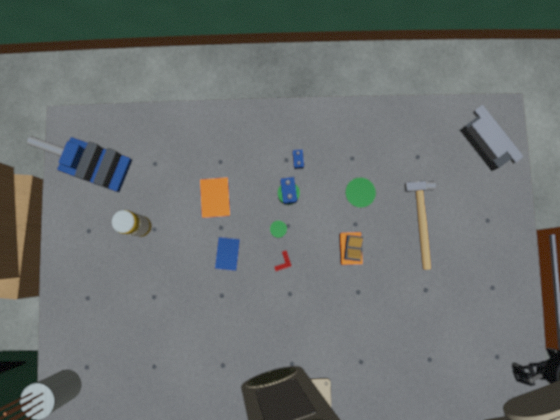

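View pics/scene0.png

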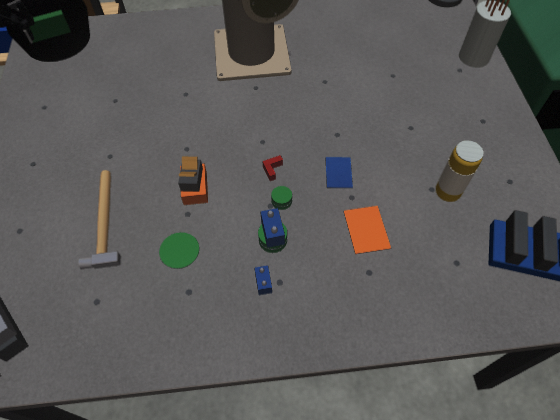

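Top view: riser on the larger green puck at about (289,190), V-rest on the orange block at (352,248). The look-alikes are the small riser (298,159) and small puck (279,229). Orange pad is at (215,197), blue (227,253), green (360,192). Next I measure coarse poses from both cameras.

```bash
cat >> h.py <<'E'
def fit(P,m,zlo,zhi,c=None,rad=90):
    m=m&np.isfinite(P[...,2])&(P[...,2]>zlo)&(P[...,2]<zhi)
    if c is not None: m=m&(np.hypot(P[...,0]-c[0],P[...,1]-c[1])<rad)
    if m.sum()<10: return None
    q=P[m]; (cx,cy),(w,h),a=cv2.minAreaRect(q[:,:2].astype(np.float32))
    if w<h: w,h,a=h,w,a+90
    return [round(float(v),1) for v in (cx,cy,w,h,(a+90)%180-90,np.median(q[:,2]))]+[int(m.sum())]
def masks(im):
    H=cv2.cvtColor(im,cv2.COLOR_BGR2HSV); h,s,v=[H[...,i].astype(int) for i in range(3)]
    return dict(blue=(h>100)&(h<130)&(s>110),orange=(h>3)&(h<18)&(s>150),green=(h>50)&(h<90)&(s>110),brass=(h>8)&(h<25)&(s>60))
def goto(x,y,z,yaw):
    """tool shift (in axes after the turn) and turn from measured pose"""
    s=r.sense(); p=s['tool_pos']; cy=s['tcp_rot'][2]
    d=(yaw-cy+90)%180-90
    c,sn=np.cos(np.radians(yaw)),np.sin(np.radians(yaw)); w=np.array([x,y,z])-p
    return dict(turn=round(-d,2),dx=round(c*w[0]+sn*w[1],1),dy=round(sn*w[0]-c*w[1],1),dz=round(-w[2],1),now=np.round(p,1).tolist(),yaw=round(cy,2),j6=round(s['joint_pos'][5],1),t=round(s['time'],2),gap=round(s['finger_gap'],1))
E
python3 - <<'E'
from h import *
for n in('scene','top'):
    im=cv2.imread(f'pics/{n}0.png'); P=np.load(f'{n}0.npy'); M=masks(im)
    for nm,col,zl,zh,c in [('pad_blue','blue',-5,15,(475,183)),('pad_or','orange',-5,15,(647,220)),('pad_gr','green',-5,15,(645,-222)),('riser','blue',75,92,(645,0)),('small','blue',20,50,(748,-32)),('vrest','brass',60,110,(480,-180)),('block','orange',34,46,(480,-170)),('puck','green',10,50,(645,5)),('smallpuck','green',10,50,(545,28))]:
        print(n,nm,fit(P,M[col],zl,zh,c))
print(goto(645,-3,330,-80))
E
```

```text
scene pad_blue [474.8, 183.4, 98.4, 63.7, -7.0, 4.3, 769]
scene pad_or [641.0, 218.9, 120.2, 85.5, 3.7, 4.2, 1553]
scene pad_gr [647.8, -217.5, 90.0, 89.2, 76.2, 3.9, 1077]
scene riser [648.5, -1.5, 71.3, 39.6, 5.5, 85.1, 461]
scene small [723.5, -22.5, 113.9, 45.7, -21.3, 33.9, 313]
scene vrest [479.2, -181.4, 59.4, 40.6, -8.8, 87.9, 300]
scene block [480.9, -177.4, 92.5, 59.4, 0.7, 40.0, 257]
scene puck [616.3, 1.4, 120.9, 63.2, -7.0, 39.2, 158]
scene smallpuck [574.4, 27.5, 113.7, 45.5, -7.0, 30.6, 292]
top pad_blue [473.0, 182.6, 90.5, 62.3, -6.5, 5.2, 641]
top pad_or [642.0, 218.4, 111.3, 80.1, 2.7, 5.4, 964]
top pad_gr [646.9, -218.6, 84.6, 84.5, -46.6, 5.0, 644]
top riser [646.1, -2.0, 67.8, 37.4, 5.7, 86.3, 271]
top small [747.9, -33.9, 50.0, 27.8, 3.5, 35.1, 141]
top vrest [480.2, -181.1, 70.8, 43.9, -7.3, 85.5, 324]
top block [479.0, -176.0, 86.7, 55.1, 1.2, 40.9, 173]
top puck [610.1, 0.2, 109.3, 58.5, -3.4, 41.5, 80]
top smallpuck [576.7, 29.0, 115.8, 40.8, -1.6, 31.8, 206]
{'turn': np.float64(9.01), 'dx': np.float64(-477.6), 'dy': np.float64(-540.7), 'dz': np.float64(-98.7), 'now': [195.5, -567.2, 231.3], 'yaw': np.float64(-70.99), 'j6': np.float64(-4.9), 't': 1.1, 'gap': 85.2}
```

```bash
python3 -m pendant '[[1,0,0,0,8.5],[1,0,0,0,4.9],[1,-32.4,-31.5,0,0],[1,-32.4,-31.5,0,0],[1,-32.4,-31.5,0,0],[1,-32.4,-31.5,0,0],[1,-32.4,-31.5,0,0],[1,-32.4,-31.5,0,0],[1,-32.4,-31.5,0,0],[1,-32.4,-31.5,0,0]]' 40
python3 -m pendant '[[1,-32.4,-31.5,0,0],[1,-32.4,-31.5,0,0],[1,-32.4,-31.5,0,0],[1,-32.4,-31.5,0,0],[1,-32.4,-31.5,0,0],[1,-32.4,-31.5,0,0],[1,-32.4,-31.5,15,0],[1,-32.4,-31.5,15,0],[0.75,0,0,0,0],[0.75,0,0,0,0]]'
cat > w.py <<'E'
import sys; from h import *
im,d,P=cloud('wrist'); cv2.imwrite(f'pics/{sys.argv[1]}.png',im); np.save(f'{sys.argv[1]}.npy',P)
M=masks(im)
for a in sys.argv[2:]:
    c,zl,zh,x,y,rd=a.split(','); print(a,fit(P,M[c],float(zl),float(zh),(float(x),float(y)),float(rd)))
E
python3 w.py w1 blue,75,92,647,-2,70 green,34,46,647,-2,60; python3 -c "
from h import *; print(goto(647,-2,46,-84.4))"
```

```text
time: 2.1
tool_pos: [421.8, -283.1, 231.6]
tcp_rot: [-180.0, -0.0, -84.4]
ft_force: [0.8, -1.1, 0.3]
finger_gap: 85.3
time: 3.1
tool_pos: [646.0, -1.1, 199.9]
tcp_rot: [179.9, 0.0, -84.3]
ft_force: [-0.2, 0.1, -0.3]
finger_gap: 64.2
blue,75,92,647,-2,70 [647.0, -3.1, 69.2, 39.3, 6.0, 85.2, 4313]
green,34,46,647,-2,60 [645.5, -3.5, 63.8, 42.5, -84.3, 40.2, 704]
{'turn': np.float64(0.05), 'dx': np.float64(-0.1), 'dy': np.float64(-0.8), 'dz': np.float64(155.1), 'now': [646.2, -2.2, 201.1], 'yaw': np.float64(-84.35), 'j6': np.float64(79.6), 't': 3.15, 'gap': 64.0}
```

View pics/w1.png

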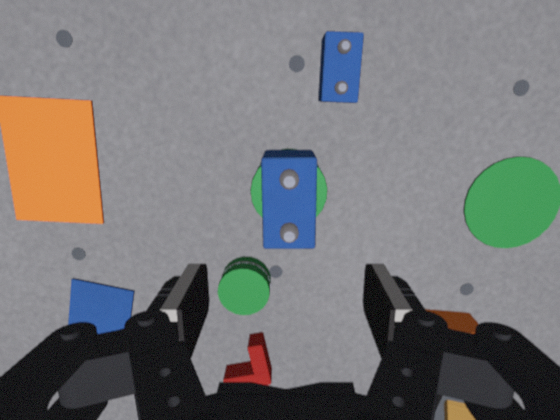

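The wrist view agrees: riser at (290,200) sits on the puck, at world (647,-3), yaw 6°. Descend and grip.

```bash
python3 -m pendant '[[0.75,1,-0.8,35,0],[0.75,0,0,35,0],[0.75,0,0,35,0],[0.75,0,0,30,0],[0.75,0,0,15,0],[0.75,0,0,5,0],[0.3,0,0,0,0],[0.3,0,0,0,0],[0.3,0,0,0,0],[0.3,0,0,0,0]]' 40
python3 -m pendant '[[0.3,0,0,0,0],[0.3,0,0,0,0],[0.3,0,0,-5,0],[0.3,0,0,-20,0],[0.3,0,0,-30,0],[0.3,0,0,-30,0]]'
python3 -c "
from h import *; print(goto(474,183,120,-96.7))"
```

```text
time: 4.15
tool_pos: [648.8, -3.2, 48.6]
tcp_rot: [-179.8, -0.0, -84.4]
ft_force: [-1.1, -0.4, 7.5]
finger_gap: 39.5
time: 4.75
tool_pos: [646.2, -2.8, 131.2]
tcp_rot: [179.9, 0.0, -84.4]
ft_force: [0.4, 0.5, -2.6]
finger_gap: 39.5
{'turn': np.float64(12.32), 'dx': np.float64(-164.4), 'dy': np.float64(192.7), 'dz': np.float64(11.2), 'now': [646.2, -2.8, 131.2], 'yaw': np.float64(-84.38), 'j6': np.float64(79.6), 't': 4.75, 'gap': 39.5}
```

```bash
python3 -m pendant '[[0.3,0,0,0,8],[0.3,0,0,0,4.3],[0.3,-23.5,27.5,0,0],[0.3,-23.5,27.5,0,0],[0.3,-23.5,27.5,0,0],[0.3,-23.5,27.5,0,0],[0.3,-23.5,27.5,10,0],[0.3,-23.5,27.5,20,0],[0.3,-23.4,27.7,20,0],[0.3,0,0,0,0]]'
python3 w.py w2 blue,-5,15,474,183,80; python3 -c "
from h import *; print(goto(474,183,12,-96.7))"
```

```text
time: 5.75
tool_pos: [469.1, 184.7, 77.4]
tcp_rot: [179.5, -0.1, -96.5]
ft_force: [-0.5, -1.2, -3.0]
finger_gap: 39.6
blue,-5,15,474,183,80 [495.2, 178.8, 63.5, 48.3, 82.6, 4.3, 6430]
{'turn': np.float64(0.19), 'dx': np.float64(0.4), 'dy': np.float64(-2.4), 'dz': np.float64(67.2), 'now': [471.6, 183.7, 79.2], 'yaw': np.float64(-96.51), 'j6': np.float64(112.0), 't': 5.8, 'gap': 39.7}
```

View pics/w2.png

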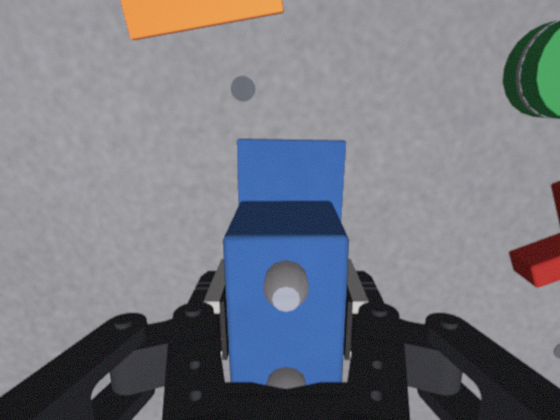

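The riser is held square (285,300) with the blue pad beneath it (290,170). Lower it.

```bash
python3 -m pendant '[[0.3,0,0,20,0],[0.3,0,0,20,0],[0.3,0,0,12,0],[0.3,0,0,6,0],[0.3,0,0,0,0],[0.3,0,0,0,0]]'
python3 - <<'E'
from h import *
im,d,P=cloud('wrist');M=masks(im)['blue']
q=P[M]; z=q[:,2]; print(np.histogram(z[np.isfinite(z)],range(0,80,5)))
print(fit(P,M,55,90,(474,183),60)); print(goto(473.5,182.5,12,-96.9))
E
```

```text
time: 6.4
tool_pos: [475.8, 182.7, 24.1]
tcp_rot: [-179.9, 0.0, -96.7]
ft_force: [-0.7, -0.9, -2.9]
finger_gap: 39.6
(array([ 4885,   659,     0,   161,   304,   327,   363,   411,   451,
         509,   570,  2555, 13348,     3,     5]), array([ 0,  5, 10, 15, 20, 25, 30, 35, 40, 45, 50, 55, 60, 65, 70, 75]))
[480.8, 180.5, 101.6, 56.4, 82.8, 60.7, 15933]
{'turn': np.float64(0.2), 'dx': np.float64(0.6), 'dy': np.float64(2.4), 'dz': np.float64(12.3), 'now': [476.0, 182.8, 24.3], 'yaw': np.float64(-96.7), 'j6': np.float64(112.0), 't': 6.45, 'gap': 39.6}
```

```bash
python3 -m pendant '[[0.3,0.5,2,4,0],[0.3,0,0,4,0],[0.3,0,0,2,0],[0.3,0,0,1,0],[0.3,0,0,0,0],[0.3,0,0,0,0]]'
```

```text
time: 7.05
tool_pos: [473.1, 182.5, 12.7]
tcp_rot: [-180.0, 0.0, -96.7]
ft_force: [-3.2, -0.7, 2.6]
finger_gap: 39.5
```

```bash
python3 -m pendant '[[0.7,0,0,0,0],[0.7,0,0,0,0],[0.7,0,0,0,0],[0.7,0,0,-10,0],[0.7,0,0,-40,0],[0.7,0,0,-45,0],[0.7,0,0,-45,0],[0.7,0,0,-45,0],[0.7,0,0,0,0],[0.7,0,0,0,0]]'
python3 w.py w3 blue,44,56,474,183,60 blue,-3,12,474,183,75 ; python3 -c "
from h import *; print(goto(480,-181,197,-98))
n='top';im,d,P=cloud(n);print(fit(P,masks(im)['blue'],44,56,(474,183),70))"
```

```text
time: 8.05
tool_pos: [474.2, 182.8, 199.7]
tcp_rot: [-179.8, 0.1, -96.7]
ft_force: [-0.7, 0.1, -0.5]
finger_gap: 59.8
blue,44,56,474,183,60 [471.6, 183.1, 69.5, 39.9, -6.3, 49.1, 3426]
blue,-3,12,474,183,75 [472.8, 181.8, 93.1, 63.1, -7.2, 4.2, 2555]
{'turn': np.float64(1.31), 'dx': np.float64(359.0), 'dy': np.float64(-57.5), 'dz': np.float64(0.7), 'now': [473.0, 182.5, 197.7], 'yaw': np.float64(-96.69), 'j6': np.float64(112.0), 't': 8.1, 'gap': 59.8}
[497.0, 168.0, 14.1, 12.1, -2.3, 49.8, 26]
```

View pics/w3.png

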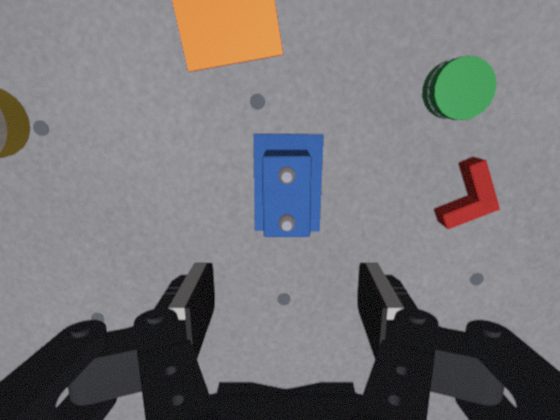

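Riser at (287,200) stands centred on its pad, 1.8 mm off. Now the V-rest.

```bash
python3 -m pendant '[[0.7,0,0,0,1.3],[0.7,45,-7.2,0,0],[0.7,45,-7.2,0,0],[0.7,45,-7.2,0,0],[0.7,45,-7.2,0,0],[0.7,45,-7.2,0,0],[0.7,45,-7.2,0,0],[0.7,45,-7.2,0,0],[0.7,44,-7.1,0,0],[0.7,0,0,0,0]]'
python3 - <<'E'
from h import *
im,d,P=cloud('wrist'); cv2.imwrite('pics/w4.png',im); np.save('w4.npy',P)
H=cv2.cvtColor(im,cv2.COLOR_BGR2HSV)
any_=np.ones(d.shape,bool); any_[260:]=False
print('all>66',fit(P,any_,66,110,(480,-180),60)); print('block',fit(P,masks(im)['orange'],34,46,(480,-180),70))
print('brass',fit(P,masks(im)['brass'],66,110,(480,-180),60))
print(goto(480,-181,43,-98))
E
```

```text
time: 9.15
tool_pos: [478.7, -185.6, 195.7]
tcp_rot: [179.9, -0.1, -98.3]
ft_force: [-0.0, 0.1, -0.3]
finger_gap: 59.9
all>66 [478.7, -181.4, 70.2, 44.1, -8.5, 82.6, 5478]
block [479.3, -179.5, 90.9, 58.7, 0.3, 40.1, 1997]
brass [481.9, -181.9, 63.4, 44.0, -8.6, 89.1, 3663]
{'turn': np.float64(-0.29), 'dx': np.float64(-2.3), 'dy': np.float64(-0.9), 'dz': np.float64(152.6), 'now': [478.8, -183.2, 195.6], 'yaw': np.float64(-98.29), 'j6': np.float64(71.6), 't': 9.2, 'gap': 60.0}
```

View pics/w4.png

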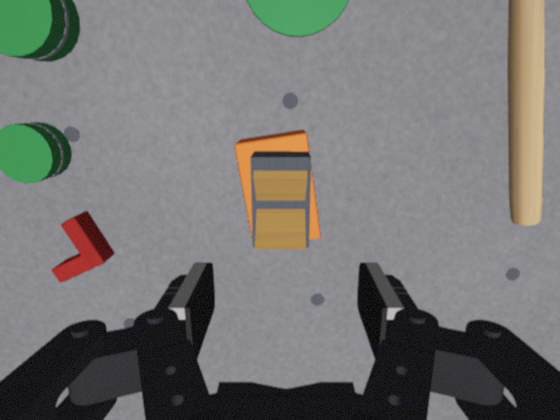

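V-rest at (281,200) is at (478.7,-181.4), yaw -8.5°, on the orange block. Grip it.

```bash
python3 -m pendant '[[0.7,-1.8,0.2,35,0.2],[0.7,0,0,35,0],[0.7,0,0,35,0],[0.7,0,0,30,0],[0.7,0,0,10,0],[0.7,0,0,5,0],[0.7,0,0,0,0],[0.3,0,0,0,0],[0.3,0,0,0,0],[0.3,0,0,0,0]]' 40
python3 -m pendant '[[0.3,0,0,0,0],[0.3,0,0,0,0],[0.3,0,0,0,0],[0.3,0,0,-5,0]]'
python3 -m pendant '[[0.3,0,0,-20,0],[0.3,0,0,-30,0],[0.3,0,0,-40,0],[0.3,0,0,-10,0],[0.3,0,0,0,0]]'
python3 -c "
from h import *; print(goto(471.6,183.1,150,-96.3))"
```

```text
time: 10.2
tool_pos: [481.6, -180.0, 49.4]
tcp_rot: [-179.8, -0.1, -98.2]
ft_force: [-0.5, -0.5, 7.3]
finger_gap: 43.6
time: 10.6
tool_pos: [480.1, -179.2, 52.6]
tcp_rot: [-180.0, 0.0, -98.2]
ft_force: [0.1, -0.4, -3.9]
finger_gap: 43.1
time: 11.1
tool_pos: [481.4, -179.9, 154.3]
tcp_rot: [-179.8, -0.1, -98.2]
ft_force: [0.4, -0.4, -3.7]
finger_gap: 43.3
{'turn': np.float64(-1.89), 'dx': np.float64(-359.7), 'dy': np.float64(49.6), 'dz': np.float64(4.3), 'now': [481.4, -179.9, 154.3], 'yaw': np.float64(-98.19), 'j6': np.float64(72.0), 't': 11.1, 'gap': 43.3}
```

```bash
python3 -m pendant '[[0.3,0,0,0,-1.9],[0.3,-45,6,0,0],[0.3,-45,6,0,0],[0.3,-45,6,0,0],[0.3,-45,6,0,0],[0.3,-45,6,0,0],[0.3,-45,6,10,0],[0.3,-45,6,20,0],[0.3,-44.7,6,20,0],[0.3,0,0,0,0]]'
cat > rel.py <<'E'
import sys; from h import *
s=r.sense(); im,d,P=cloud('wrist'); cv2.imwrite(f'pics/{sys.argv[1]}.png',im)
p=s['tool_pos'];yaw=np.radians(s['tcp_rot'][2])
ax=np.array([-np.sin(yaw),np.cos(yaw)]); ay=np.array([np.cos(yaw),np.sin(yaw)]) # tool -y (towards +x), tool x
Q=P-p; f=Q[...,:2]@ax; x=Q[...,:2]@ay; z=P[...,2]
print(np.round(p,1),np.round(s['tcp_rot'],2))
m=np.isfinite(z)&(abs(x)<40)&(f>10)&(f<80)
for lo in range(0,200,4):
    k=m&(z>=lo)&(z<lo+4)
    if k.sum()>20: print(lo,k.sum(),'f',np.round(np.percentile(f[k],[2,50,98]),1),'x',np.round(np.percentile(x[k],[2,98]),1))
E
python3 rel.py w5
```

```text
time: 12.1
tool_pos: [466.8, 187.5, 96.2]
tcp_rot: [179.5, -0.1, -96.0]
ft_force: [-0.5, -0.5, -3.9]
finger_gap: 43.0
[466.8 187.5  96.2] [ 1.7948e+02 -8.0000e-02 -9.6010e+01]
0 6024 f [13.1 59.3 79.2] x [-39.   38.9]
4 2207 f [12.7 43.4 52.9] x [-25.5  36.4]
8 54 f [39.3 39.6 39.8] x [-13.5  21.8]
12 64 f [39.3 39.6 39.9] x [-13.9  21.8]
16 63 f [39.1 39.6 39.9] x [-13.6  23. ]
20 74 f [39.3 39.6 39.9] x [-13.9  21.4]
24 73 f [39.2 39.6 39.9] x [-13.6  22.6]
28 85 f [39.3 39.6 39.8] x [-14.2  22. ]
32 79 f [39.2 39.6 39.8] x [-13.9  22.4]
36 77 f [39.1 39.5 39.9] x [-14.   22.5]
40 91 f [39.2 39.5 39.9] x [-14.1  22.3]
44 228 f [22.1 39.1 39.8] x [-15.5  24.1]
48 1980 f [22.3 32.1 39.2] x [-14.7  23. ]
52 75 f [24.  30.1 31.6] x [-2.5 10.4]
56 162 f [24.6 28.6 31. ] x [-2.  10.4]
60 122 f [25.1 26.8 29.1] x [0.1 8.4]
84 62 f [31.8 32.1 32.2] x [-21.   20.4]
88 256 f [31.9 32.2 32.5] x [-21.4  21. ]
92 282 f [31.9 32.2 32.6] x [-21.1  20.8]
96 301 f [31.9 32.3 32.6] x [-21.5  21. ]
100 340 f [11.4 32.3 32.7] x [-26.8  25.8]
104 426 f [11.3 32.3 32.7] x [-27.9  27.3]
108 470 f [11.2 3
[... 194 characters left out ...]
27.8]
128 279 f [10.2 11.7 12.4] x [-28.3  27.6]
132 830 f [10.1 11.8 13.7] x [-27.5  27. ]
136 967 f [11.  15.7 26.2] x [-31.4  31.3]
140 3235 f [12.6 23.3 26.5] x [-32.6  31.8]
144 1056 f [12.3 13.2 23.7] x [-34.2  33.8]
148 778 f [12.2 12.9 13.6] x [-33.4  33.1]
152 760 f [12.2 13.  13.7] x [-32.4  31.9]
156 145 f [12.4 13.2 13.9] x [-31.7  31.1]
160 289 f [17.  17.7 18.4] x [-27.2  26.5]
164 1098 f [17.2 18.  18.8] x [-28.6  28.1]
168 2370 f [10.4 17.5 18.8] x [-27.   26.6]
172 2780 f [11.  17.5 18.9] x [-26.   25.5]
176 3766 f [11.3 16.4 18.9] x [-24.6  24.1]
180 2376 f [12.  18.1 19.1] x [-23.9  23.3]
184 1327 f [17.2 18.3 20.1] x [-23.   22.5]
188 45 f [20.1 20.6 21.6] x [-13.4  12.7]
```

View pics/w5.png

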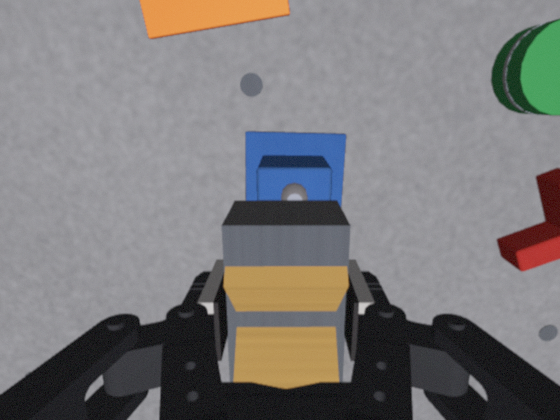

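Riser (294,190) shows beyond the held V-rest (286,290). The arm was still settling, so I wait and measure again.

```bash
python3 -m pendant '[[0.3,0,0,0,0.2],[0.3,0,0,0,0],[0.3,0,0,0,0],[0.3,0,0,0,0],[0.3,0,0,0,0]]'; python3 rel.py w6 | awk 'NR==1||($1>=20&&$1<=60)||($1>=84&&$1<=108)'
```

```text
time: 12.65
tool_pos: [472.2, 183.0, 102.7]
tcp_rot: [-180.0, 0.0, -96.6]
ft_force: [0.4, -0.1, -4.0]
finger_gap: 43.1
[472.2 183.  102.7] [-1.7996e+02  2.0000e-02 -9.6560e+01]
20 68 f [33.5 33.8 34. ] x [-18.5  17.9]
24 82 f [33.5 33.8 34. ] x [-17.8  16.8]
28 83 f [33.5 33.8 34. ] x [-17.5  18.1]
32 75 f [33.4 33.8 34. ] x [-18.7  18.5]
36 74 f [33.5 33.8 34.1] x [-17.5  18.1]
40 101 f [33.4 33.8 34.1] x [-18.2  18.2]
44 191 f [21.4 33.5 34. ] x [-19.9  20. ]
48 1487 f [20.8 27.6 33.5] x [-18.8  18.8]
52 62 f [22.4 24.8 25.8] x [-5.8  5.8]
56 70 f [22.8 23.9 25.2] x [-5.1  4.6]
92 134 f [31.8 32.1 32.5] x [-21.4  20.4]
96 260 f [31.9 32.3 32.6] x [-21.1  21. ]
100 283 f [31.9 32.2 32.6] x [-21.5  20.6]
104 305 f [31.9 32.3 32.6] x [-21.   20.8]
108 378 f [11.2 32.2 32.6] x [-27.4  26.9]
```

```bash
python3 -m pendant '[[0.3,0.2,-1.5,10,0],[0.3,0,0,10,0],[0.3,0,0,8,0],[0.3,0,0,4,0],[0.3,0,0,4,0],[0.3,0,0,2,0],[0.3,0,0,2,0],[0.3,0,0,0,0],[0.3,0,0,0,0],[0.3,0,0,0,0]]'; python3 rel.py w7 | awk 'NR==1||($1>=20&&$1<=92)'
```

```text
time: 13.7
tool_pos: [473.5, 183.3, 62.6]
tcp_rot: [-180.0, 0.0, -96.5]
ft_force: [0.4, -0.5, -3.5]
finger_gap: 43.2
[473.5 183.3  62.6] [-1.7997e+02  1.0000e-02 -9.6490e+01]
20 123 f [32.2 32.4 32.8] x [-17.2  18.7]
24 128 f [32.1 32.5 32.8] x [-18.   18.7]
28 141 f [32.1 32.5 32.8] x [-18.   18.6]
32 153 f [32.2 32.5 32.7] x [-17.7  18.7]
36 160 f [32.1 32.4 32.8] x [-17.4  19.2]
40 165 f [32.1 32.5 32.8] x [-18.1  18.9]
44 261 f [30.9 32.4 32.8] x [-17.9  19.1]
48 262 f [31.1 31.7 32.5] x [-17.7  18.9]
52 140 f [31.9 32.1 32.5] x [-21.7  20.5]
56 262 f [31.9 32.2 32.6] x [-21.1  20.8]
60 288 f [31.9 32.2 32.6] x [-21.5  20.5]
64 306 f [31.8 32.2 32.6] x [-21.2  20.9]
68 381 f [11.2 32.2 32.6] x [-27.5  27.1]
72 438 f [11.2 32.2 32.6] x [-27.7  27.3]
76 505 f [11.1 32.2 32.6] x [-27.8  27.1]
80 563 f [11.1 32.1 32.6] x [-27.5  27.2]
84 4827 f [11.5 25.3 32.4] x [-22.1  21.7]
88 1119 f [11.1 23.2 32.3] x [-27.1  26.5]
92 238 f [10.3 11.4 12. ] x [-28.2  27.7]
```

```bash
python3 -m pendant '[[0.3,0,0,1,0],[0.3,0,0,1,0],[0.3,0,0,0.5,0],[0.3,0,0,0,0],[0.3,0,0,0,0],[0.3,0,0,0,0]]'; python3 -m pendant '[[0.3,0,0,0.5,0],[0.3,0,0,0.5,0],[0.3,0,0,0,0],[0.3,0,0,0,0]]'
```

```text
time: 14.35
tool_pos: [473.3, 183.2, 59.8]
tcp_rot: [-180.0, 0.0, -96.5]
ft_force: [0.2, 0.9, -3.1]
finger_gap: 43.1
time: 14.75
tool_pos: [473.2, 183.2, 58.7]
tcp_rot: [180.0, -0.0, -96.5]
ft_force: [-0.8, -0.5, -3.3]
finger_gap: 43.4
```

```bash
python3 -m pendant '[[0.3,0,0,0.7,0],[0.3,0,0,0.7,0],[0.3,0,0,0,0],[0.3,0,0,0,0]]';python3 rel.py w8 | awk 'NR==1||($1>=44&&$1<=92)'
```

```text
time: 15.15
tool_pos: [473.5, 183.3, 58.4]
tcp_rot: [-180.0, 0.0, -96.5]
ft_force: [-5.1, -2.0, 6.2]
finger_gap: 43.0
[473.5 183.3  58.4] [-179.97    0.    -96.48]
44 254 f [31.8 32.4 32.8] x [-17.2  18.7]
48 236 f [31.9 32.2 32.7] x [-20.8  20.1]
52 254 f [31.9 32.2 32.5] x [-21.3  21. ]
56 292 f [31.9 32.2 32.6] x [-21.4  20.6]
60 301 f [31.8 32.2 32.6] x [-21.2  21. ]
64 395 f [11.2 32.2 32.6] x [-27.6  26.9]
68 448 f [11.1 32.2 32.5] x [-27.9  27.1]
72 506 f [11.1 32.2 32.5] x [-27.3  27.3]
76 564 f [11.1 32.1 32.6] x [-27.7  27.1]
80 5171 f [11.6 25.1 32.3] x [-22.   21.6]
84 764 f [10.9 21.9 32.4] x [-27.3  27. ]
88 232 f [10.6 11.4 12. ] x [-28.   27.6]
92 399 f [10.1 11.2 12. ] x [-28.1  27.7]
```

Seated with about 10 N of contact. Release, rise and check.

```bash
python3 -m pendant '[[0.75,0,0,0,0],[0.75,0,0,0,0],[0.75,0,0,0,0],[0.75,0,0,-10,0],[0.75,0,0,-30,0],[0.75,0,0,-45,0],[0.75,0,0,-45,0],[0.75,0,0,-15,0],[0.95,0,0,0,0],[0.95,0,0,0,0]]'
python3 - <<'E'
from h import *
im,d,P=cloud('wrist'); cv2.imwrite('pics/w9.png',im)
a=np.ones(d.shape,bool);a[260:]=False
print('vrest',fit(P,a,77,120,(472,183),55),fit(P,a,77,87,(472,183),55),'pad/riser',fit(P,masks(im)['blue'],-3,12,(473,182),70),fit(P,masks(im)['blue'],12,47,(473,182),70))
k=a&(abs(P[...,2]-83)<5)&(np.hypot(P[...,0]-472,P[...,1]-183)<50); print('box top z',np.percentile(P[k][:,2],[10,50,90]))
print(goto(479.3,-179.5,200,-89.7))
E
```

```text
time: 16.2
tool_pos: [473.1, 183.1, 202.0]
tcp_rot: [180.0, -0.0, -96.5]
ft_force: [-0.4, -0.4, -0.8]
finger_gap: 81.2
vrest [471.1, 183.9, 70.2, 44.2, -6.4, 91.6, 5555] [471.1, 183.9, 70.2, 44.2, -6.4, 83.3, 2194] pad/riser [472.8, 181.9, 93.2, 63.0, -7.5, 4.2, 1658] [505.8, 179.2, 38.5, 0.9, 83.5, 32.1, 228]
box top z [82.32589346 83.37790976 86.04605085]
{'turn': np.float64(-6.79), 'dx': np.float64(362.5), 'dy': np.float64(-5.0), 'dz': np.float64(0.9), 'now': [472.4, 183.0, 200.9], 'yaw': np.float64(-96.49), 'j6': np.float64(111.9), 't': 16.25, 'gap': 81.1}
```

View pics/w9.png

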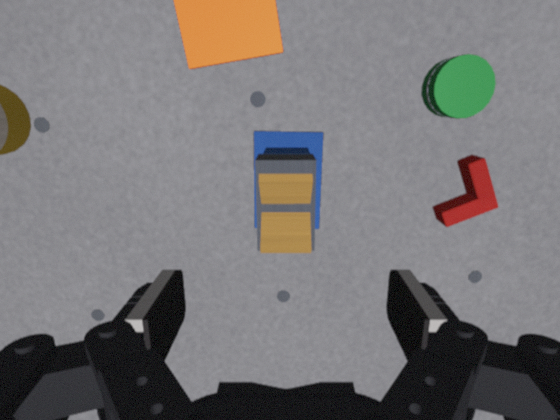

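V-rest (286,205) is home: box top at z 83.3, expected 83. Now the block.

```bash
python3 -m pendant '[[1,0,0,0,-6.8],[1,45,-0.6,0,0],[1,45,-0.6,0,0],[1,45,-0.6,0,0],[1,45,-0.6,0,0],[1,45,-0.6,0,0],[1,45,-0.6,0,0],[1,45,-0.6,0,0],[1,47.5,-0.8,0,0],[1,0,0,0,0]]'
python3 -m pendant '[[1,0,0,0,0],[1,0,0,0,0]]'
python3 w.py w10 orange,34,46,480,-179,75; python3 -c "
from h import *; print(goto(479.3,-179.5,5,-89.7))"
```

```text
time: 17.25
tool_pos: [478.4, -183.9, 199.9]
tcp_rot: [179.8, -0.0, -90.0]
ft_force: [-0.6, 1.1, -0.3]
finger_gap: 85.4
time: 17.45
tool_pos: [479.5, -178.3, 200.8]
tcp_rot: [179.9, 0.1, -89.7]
ft_force: [0.0, 0.6, -0.3]
finger_gap: 85.6
orange,34,46,480,-179,75 [479.0, -179.6, 91.4, 58.9, 0.3, 40.2, 7170]
{'turn': np.float64(0.07), 'dx': np.float64(1.5), 'dy': np.float64(0.4), 'dz': np.float64(196.2), 'now': [479.7, -178.0, 201.2], 'yaw': np.float64(-89.63), 'j6': np.float64(63.5), 't': 17.5, 'gap': 85.4}
```

```bash
python3 -m pendant '[[1,1.4,0.5,40,0],[1,0,0,40,0],[1,0,0,40,0],[1,0,0,35,0],[1,0,0,25,0],[1,0,0,12,0],[1,0,0,4,0],[1,0,0,0,0],[0.5,0,0,0,0],[0.5,0,0,0,0]]' 50
python3 -m pendant '[[0.5,0,0,0,0],[0.5,0,0,0,0],[0.5,0,0,0,0]]'; python3 -m pendant '[[0.5,0,0,-5,0],[0.5,0,0,-20,0],[0.5,0,0,-35,0],[0.5,0,0,-45,0],[0.5,0,0,-45,0],[0.5,0,0,-10,0],[0.5,0,0,0,0]]'
python3 -c "
from h import *; print(goto(642,218.5,130,-86.8))"
```

```text
time: 18.5
tool_pos: [481.1, -181.1, 8.2]
tcp_rot: [-179.8, -0.1, -89.7]
ft_force: [-2.5, 0.3, 44.8]
finger_gap: 59.5
time: 18.8
tool_pos: [481.2, -181.1, 8.3]
tcp_rot: [-179.8, -0.1, -89.7]
ft_force: [-0.5, 2.4, 6.1]
finger_gap: 59.4
time: 19.5
tool_pos: [481.0, -181.4, 168.7]
tcp_rot: [-179.8, -0.1, -89.7]
ft_force: [-0.3, 0.3, -4.6]
finger_gap: 59.0
{'turn': np.float64(-2.9), 'dx': np.float64(-390.3), 'dy': np.float64(-183.1), 'dz': np.float64(38.7), 'now': [481.0, -181.4, 168.7], 'yaw': np.float64(-89.7), 'j6': np.float64(63.3), 't': 19.5, 'gap': 59.0}
```

```bash
python3 -m pendant '[[0.5,0,0,0,-2.9],[0.5,-43.4,-20.3,0,0],[0.5,-43.4,-20.3,0,0],[0.5,-43.4,-20.3,0,0],[0.5,-43.4,-20.3,0,0],[0.5,-43.4,-20.3,0,0],[0.5,-43.4,-20.3,0,0],[0.5,-43.4,-20.3,0,0],[0.5,-43.4,-20.3,20,0],[0.5,-43.1,-20.3,20,0]]'
python3 -m pendant '[[0.5,0,0,30,0],[0.5,0,0,20,0],[0.5,0,0,0,0],[0.5,0,0,0,0],[0.5,0,0,0,0],[0.5,0,0,0,0]]'
python3 - <<'E'
from h import *
im,d,P=cloud('wrist'); cv2.imwrite('pics/w11.png',im); M=masks(im)['orange']
print('pad',fit(P,M,-3,10,(642,218),80)); print('block top',fit(P,M,85,125,(642,218),80)); print('face',fit(P,M,58,95,(642,218),80))
print(goto(642,218.5,12,-86.8))
E
```

```text
time: 20.5
tool_pos: [638.1, 217.7, 124.0]
tcp_rot: [179.8, -0.0, -86.8]
ft_force: [1.2, -0.0, -5.3]
finger_gap: 59.1
time: 21.1
tool_pos: [640.2, 216.1, 79.7]
tcp_rot: [-179.8, 0.0, -86.8]
ft_force: [0.2, 0.4, -3.8]
finger_gap: 58.9
pad [685.0, 219.4, 83.4, 30.0, -86.6, 4.3, 6952]
block top [646.5, 215.3, 75.0, 63.5, 3.2, 111.5, 35013]
face [683.4, 218.7, 56.5, 0.8, -86.9, 85.6, 1652]
{'turn': np.float64(-0.02), 'dx': np.float64(-2.3), 'dy': np.float64(-2.0), 'dz': np.float64(67.7), 'now': [640.2, 216.1, 79.7], 'yaw': np.float64(-86.82), 'j6': np.float64(101.1), 't': 21.15, 'gap': 59.2}
```

View pics/w11.png

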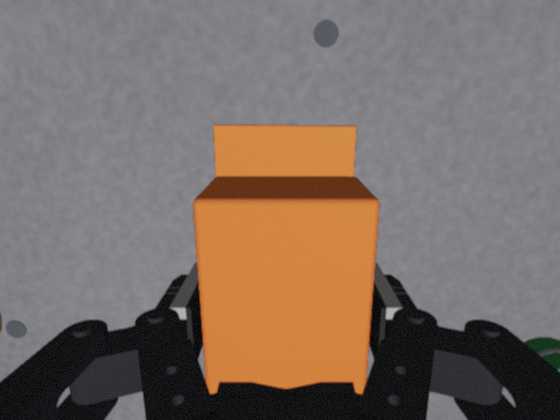

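Block's front face (285,188) is 4.6 mm short of centred over the pad (285,150). Correct this and lower.

```bash
python3 -m pendant '[[0.5,-0.8,-4.6,20,0],[0.5,0,0,20,0],[0.5,0,0,15,0],[0.5,0,0,7,0],[0.5,0,0,2,0],[0.5,0,0,0,0],[0.5,0,0,0,0]]'; python3 -m pendant '[[0.5,0,0,1.5,0],[0.5,0,0,1,0],[0.5,0,0,0,0],[0.5,0,0,0,0]]'
```

```text
time: 21.85
tool_pos: [644.5, 217.5, 15.1]
tcp_rot: [-179.9, 0.0, -86.8]
ft_force: [0.4, -0.4, -5.0]
finger_gap: 59.5
time: 22.25
tool_pos: [644.3, 217.4, 12.4]
tcp_rot: [-179.9, 0.0, -86.8]
ft_force: [-1.9, 0.1, 3.4]
finger_gap: 59.4
```

```bash
python3 -m pendant '[[1,0,0,0,0],[1,0,0,0,0],[1,0,0,0,0],[1,0,0,-10,0],[1,0,0,-30,0],[1,0,0,-45,0],[1,0,0,-45,0],[1,0,0,-45,0],[1,0,0,-10,0],[1,0,0,0,0]]'
python3 w.py w12 orange,40,50,642,218,80 orange,-3,10,642,218,90; python3 -c "
from h import *; print(goto(645.5,-3.5,200,-86.8))"
```

```text
time: 23.25
tool_pos: [645.5, 217.7, 200.8]
tcp_rot: [-179.6, 0.1, -86.8]
ft_force: [0.6, -0.0, 0.1]
finger_gap: 85.6
orange,40,50,642,218,80 [642.2, 217.6, 91.3, 60.1, 3.1, 44.2, 7400]
orange,-3,10,642,218,90 [642.3, 217.4, 114.6, 82.7, 2.6, 4.3, 2897]
{'turn': np.float64(0.01), 'dx': np.float64(220.6), 'dy': np.float64(10.9), 'dz': np.float64(-2.4), 'now': [644.1, 217.4, 197.6], 'yaw': np.float64(-86.79), 'j6': np.float64(101.1), 't': 23.3, 'gap': 85.4}
```

View pics/w12.png

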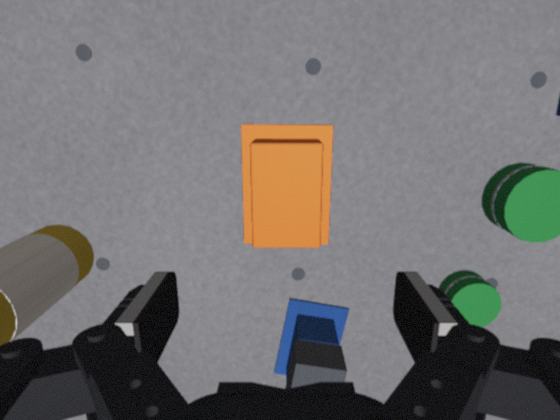

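Block (287,193) is centred on the orange pad to under 1 mm. Now the large puck.

```bash
python3 -m pendant '[[1,44,2.2,0,0],[1,44,2.2,0,0],[1,44,2.2,0,0],[1,44,2.2,0,0],[1,44.6,2.2,0,0],[1,0,0,0,0],[1,0,0,0,0],[1,0,0,0,0]]'
python3 w.py w13 green,36,46,645,-4,60; python3 -c "
from h import *; print(goto(645.5,-3.5,5,-86.8))"
```

```text
time: 24.1
tool_pos: [644.1, -2.7, 194.4]
tcp_rot: [179.8, 0.1, -86.8]
ft_force: [0.8, -0.8, 0.3]
finger_gap: 85.3
green,36,46,645,-4,60 [645.5, -3.4, 64.6, 63.8, 31.2, 40.2, 4586]
{'turn': np.float64(0.08), 'dx': np.float64(1.3), 'dy': np.float64(-1.1), 'dz': np.float64(189.9), 'now': [644.3, -2.3, 194.9], 'yaw': np.float64(-86.72), 'j6': np.float64(81.9), 't': 24.15, 'gap': 85.5}
```

```bash
python3 -m pendant '[[1,1.2,-1.1,40,0],[1,0,0,40,0],[1,0,0,40,0],[1,0,0,35,0],[1,0,0,18,0],[1,0,0,10,0],[1,0,0,4,0],[1,0,0,0,0],[0.6,0,0,0,0],[0.6,0,0,0,0]]' 30
python3 -m pendant '[[0.6,0,0,0,0],[0.6,0,0,0,0],[0.6,0,0,0,0]]' 45; python3 -m pendant '[[0.6,0,0,-5,0],[0.6,0,0,-20,0],[0.6,0,0,-35,0],[0.6,0,0,-30,0],[0.6,0,0,-5,0],[0.6,0,0,0,0]]'
python3 -c "
from h import *; print(goto(647,-218.5,100,-86.8))"
```

```text
time: 25.15
tool_pos: [647.8, -4.8, 11.7]
tcp_rot: [-179.8, -0.0, -86.8]
ft_force: [-0.7, 1.0, 3.0]
finger_gap: 64.9
time: 25.45
tool_pos: [647.8, -4.8, 11.8]
tcp_rot: [-179.8, -0.0, -86.8]
ft_force: [-1.1, 0.5, 6.3]
finger_gap: 64.5
time: 26.05
tool_pos: [647.0, -5.0, 105.4]
tcp_rot: [-179.9, -0.0, -86.8]
ft_force: [-0.0, 0.7, -4.4]
finger_gap: 64.4
{'turn': np.float64(0.01), 'dx': np.float64(213.2), 'dy': np.float64(11.9), 'dz': np.float64(5.4), 'now': [647.0, -5.0, 105.4], 'yaw': np.float64(-86.79), 'j6': np.float64(81.8), 't': 26.05, 'gap': 64.4}
```

```bash
python3 -m pendant '[[0.6,42.6,2.4,0,0],[0.6,42.6,2.4,0,0],[0.6,42.6,2.4,0,0],[0.6,42.6,2.4,0,0],[0.6,42.6,2.4,0,0],[0.6,0,0,20,0],[0.6,0,0,0,0],[0.6,0,0,0,0],[0.6,0,0,0,0]]'
python3 - <<'E'
from h import *
from scipy.optimize import least_squares
im,d,P=cloud('wrist'); cv2.imwrite('pics/w14.png',im); M=masks(im)['green'].astype(np.uint8)
z=P[...,2]
def circ(m,R,c0):
    q=P[m][:,:2]; h=cv2.convexHull(q.astype(np.float32))[:,0]
    h=h[h[:,0]>c0[0]+10]
    s=least_squares(lambda c:np.hypot(*(h-c).T)-R,c0,loss='soft_l1').x; return np.round(s,1),len(h)
near=np.hypot(P[...,0]-647,P[...,1]+218)<70
print('pad',circ((M>0)&near&(z>-3)&(z<10),46,(647,-218)))
zz=z[(M>0)&near&(z>60)]; t=np.median(zz); print('top z',t)
print('puck',circ((M>0)&near&(abs(z-t)<4),33,(647,-218)))
print(goto(647,-218.5,12,-86.8))
E
```

```text
time: 26.95
tool_pos: [645.8, -216.8, 83.6]
tcp_rot: [179.9, 0.1, -86.7]
ft_force: [0.2, -0.7, -3.3]
finger_gap: 64.8
pad (array([ 644.9, -219.7]), 31)
top z 111.968656692936
puck (array([ 643.2, -217.1]), 20)
{'turn': np.float64(0.1), 'dx': np.float64(1.6), 'dy': np.float64(-0.6), 'dz': np.float64(72.4), 'now': [646.3, -216.9, 84.4], 'yaw': np.float64(-86.7), 'j6': np.float64(63.8), 't': 27.0, 'gap': 64.2}
```

View pics/w14.png

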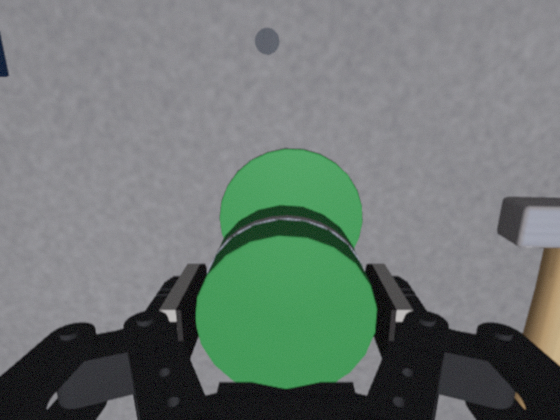

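Puck (287,310) is about 3 mm off the pad centre (291,190). Correct this and lower.

```bash
python3 -m pendant '[[0.6,2.5,-1.9,20,0],[0.6,0,0,20,0],[0.6,0,0,15,0],[0.6,0,0,7,0],[0.6,0,0,3,0],[0.6,0,0,0,0],[0.6,0,0,0,0]]'; python3 -m pendant '[[0.6,0,0,1.5,0],[0.6,0,0,1.5,0],[0.6,0,0,0,0],[0.6,0,0,0,0]]'
```

```text
time: 27.7
tool_pos: [648.9, -220.8, 20.5]
tcp_rot: [-179.9, -0.0, -86.8]
ft_force: [-0.1, 0.3, -3.7]
finger_gap: 64.9
time: 28.1
tool_pos: [648.1, -220.5, 16.3]
tcp_rot: [-180.0, 0.0, -86.8]
ft_force: [0.9, 0.5, -3.6]
finger_gap: 64.5
```

```bash
python3 -m pendant '[[0.6,0,0,0.8,0],[0.6,0,0,0.8,0],[0.6,0,0,0,0],[0.6,0,0,0,0]]'
```

```text
time: 28.5
tool_pos: [648.3, -220.6, 15.8]
tcp_rot: [-180.0, -0.0, -86.8]
ft_force: [-4.5, 1.7, 5.7]
finger_gap: 64.7
```

Contact. Release, rise and look.

```bash
python3 -m pendant '[[1,0,0,0,0],[1,0,0,0,0],[1,0,0,0,0],[1,0,0,-10,0],[1,0,0,-30,0],[1,0,0,-45,0],[1,0,0,-45,0],[1,0,0,-45,0],[1,0,0,-10,0],[1,0,0,0,0]]'
python3 -m pendant '[[1,20,0,-45,0],[1,20,40,-40,0],[1,0,45,0,0],[1,0,45,0,0],[1,0,0,0,0],[1,0,0,0,0]]'
python3 - <<'E'
from h import *
for n in ('wrist','scene','top'):
    im,d,P=cloud(n); cv2.imwrite(f'pics/{n}_end.png',im); M=masks(im); a=np.ones(d.shape,bool)
    print(n,'puck',fit(P,M['green'],40,50,(646,-219),60),'pad',fit(P,M['green'],-3,10,(646,-219),70))
    print(' vrest',fit(P,a,77,120,(472,183),55),'block',fit(P,M['orange'],40,50,(642,218),80))
    for q in ['magnet','spray','hammer']:
        print(' ',q,[(np.round(o['at']).tolist(),round(o['score'],2)) for o in optics.search_frame(n,q)][:2])
E
```

```text
time: 29.5
tool_pos: [650.0, -221.3, 204.3]
tcp_rot: [-179.6, -0.2, -86.8]
ft_force: [0.5, 0.0, -0.8]
finger_gap: 85.3
time: 30.1
tool_pos: [525.5, -263.7, 275.8]
tcp_rot: [179.9, 0.1, -86.9]
ft_force: [1.2, -0.0, -0.3]
finger_gap: 85.3
wrist puck [645.8, -220.4, 65.4, 64.6, -87.2, 44.3, 4092] pad [645.6, -219.6, 89.1, 89.1, 3.0, 4.3, 2018]
 vrest None block None
  magnet []
  spray []
  hammer [([599.0, -398.0, 25.0], 0.58)]
scene puck [646.5, -218.2, 64.5, 63.4, -3.9, 43.8, 585] pad [655.9, -214.3, 89.2, 73.9, -69.4, 4.0, 376]
 vrest [471.7, 185.4, 73.8, 44.2, -8.1, 87.0, 517] block [642.9, 218.6, 93.3, 59.9, 3.2, 44.2, 935]
  magnet [([437.0, 16.0, 20.0], 0.51)]
  spray [([579.0, 425.0, 118.0], 0.65)]
  hammer [([607.0, -398.0, 28.0], 0.55)]
top puck [645.8, -219.9, 61.9, 61.5, -46.5, 45.1, 366] pad [645.8, -215.5, 85.9, 79.8, 16.2, 5.5, 220]
 vrest [472.1, 184.8, 70.0, 45.3, -6.5, 90.6, 410] block [642.4, 217.9, 92.1, 60.5, 2.7, 45.4, 604]
  magnet [([436.0, 17.0, 27.0], 0.48)]
  spray [([554.0, 422.0, 152.0], 0.8)]
  hammer [([487.0, -392.0, 24.0], 0.85)]
```

View pics/scene_end.png

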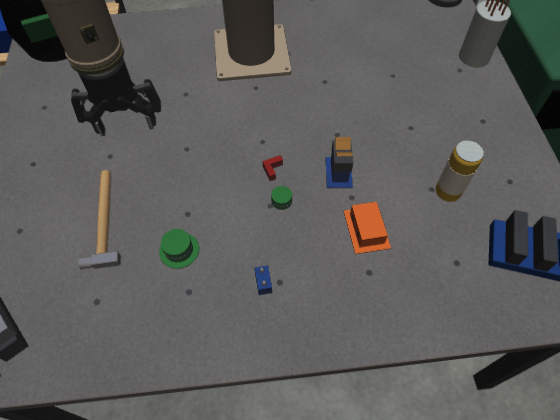

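All parts are on their pads: puck (178,245), block (368,225), V-rest on the riser (341,165). The bystanders are at the same pixels as at the start.

```bash
python3 -c "
from bench import hand_in; print(hand_in())"
```

```text
the job is handed in; nothing more can be done
None
```

I took both stacks apart and set up the jig: riser, block and spacer on their pads, and the V-rest pressed home on the riser's studs. I handed in at about 30 s of the 136 s allowed, with the gripper open and well clear.

| Part | Last check |
|---|---|
| Riser | about 2 mm from its pad centre, within 1.5° of the long side |
| Block | under 1 mm from its pad centre, 0.5° off |
| Spacer | about 1 mm from its pad centre |
| V-rest | box top at 83.3 mm (83 mm expected when home), about 1 mm and 0.1° from the riser |

- **Bystanders:** the magnet, spray can and hammer sit at the same pixels in the scene view as at the start. In the last top picture the network put the hammer about 80 mm nearer the robot. The arm probably hid part of it in that view, and the scene and wrist views did not show this shift.
- **Other readings that disagreed:** the green pad fits in the last scene and top pictures were skewed because the spacer covers most of the pad, so I relied on the wrist view there. While gripping the block, the wrist force briefly read about 45 N.

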